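Clip a tube into the sawing cradle and oil it

TASK

Load the long steel tube from the wooden rack into the sawing cradle, ready for cutting: tuck one end under the hood first, then push the tube down past the sprung jaw until it sits fully home in the fork, and slide it along until its end butts against the length stop, without shoving the stop back. Then press the oil can's nozzle cap right down for a moment and let it spring up again; do not spray before the tube is home, and leave the other stock, tools and jars where they are.

Things in the scene. Friction and masses are not known exactly. Their poses are not given: they have to be found in the camera images.
- tube: the tube to load: plain steel, 22 mm outer diameter, 240 mm long (the longer of two), black plug flush in each end, both ends alike, loose. Origin at its centre, x along its axis. It lies level in one of the three notches of the rack, centre 41 mm above the bench; clear of the rack beyond 70 mm from its centre on either side
- rack: low wooden rack fixed to the bench, 120 x 210 mm; origin under its centre. Two notched boards at x = +-45 mm (each 18 mm thick, 40 mm high); the stock lies along x at y = -70, 0 and 70 mm in any order
- cradle: grey steel sawing cradle bolted to the bench, base plate 300 x 100 x 12 mm; origin under the plate's centre. The seated tube lies level along x, axis at y = 0, z = 60 mm. Hood at the -x end, fork clip at x = 40 mm; free space between them and beyond the fork. A level tube cannot enter the hood above the jaw: tuck its end in tilted, other end raised 15 to 20 degrees
- hood (a point): middle of the hood's mouth on the hood's floor (cradle x = -85, z = 49 mm). The hood runs 55 mm from here to -x; inner width 25 mm, roof underside 39 mm above this floor, roof top 46 mm (raised lip 51 mm); flared cheeks reach 21 mm out to +x
- fork (a point): middle of the fork's floor (cradle x = 40, z = 49 mm); fork 20 mm long in x, inner width 25 mm; fixed prong on -y, flared, top 44 mm above this floor; sprung jaw on +y, 34 mm long in x, whose roller (10 mm diameter, 24 mm long) overhangs the slot, its centre at y = 8 mm, 25 mm above this floor
- jaw (a joint): angle of the sprung jaw, hinged along the cradle's x on the +y side of the fork: 0 closed over the slot, about 0.13 when a tube passes (range 0 to 0.4). It needs about 20 N downward on the tube at the fork to open and snaps shut over a seated tube
- feeler (a joint): travel of the length stop's sprung feeler pin (8 mm thick, under 0.5 N), which sticks 3 mm out of a brass disc 20 mm in diameter at the closed end of the hood, facing the tube's end: 0 out, 0.003 m when the tube butts on the disc. The disc stands at cradle x between -136 and -112 mm (z = 60 mm), set differently each time and not measured: find it by touch
- shaft (a joint): how far the length stop has been shoved back along the cradle's -x (m): 0 untouched. Its steel shaft sticks out of the hood's closed end with a brass head about 50 mm behind the disc; friction holds it up to 12 N
- cap (a joint): travel of the oil can's nozzle cap: 0 up, 0.006 m right down; 3 N to start, 8 N fully down
- cap_top (a point): centre of the top of the nozzle cap, a black cap 26 mm in diameter with a short spout, on a fixed upright spray can 60 mm in diameter beyond the hood end of the cradle; its top is 198 mm above the bench when up
- offcut: short steel tube, 22 mm by 150 mm, in the rack; origin at its centre; leave alone
- rod: thin dark steel rod, 12 mm by 280 mm, in the rack; origin at its centre; leave alone
- jar: screw jar, 68 mm in diameter, 75 mm tall, origin under its centre; leave alone
- screwdriver: screwdriver lying on the bench; leave alone
- hammer: hammer lying on the bench; leave alone
- wrench: wrench lying on the bench; leave alone
- tape: roll of tape, 90 mm in diameter, 24 mm tall, lying flat; leave alone
There are look-alikes about, which are no part of the job. Leave any pink look-alike of the part that bears cap alone. What is shaped like the tube but purple is not meant.

How it is judged:
On the way, in this order (a step that is already met when the one before it is completed fails the run):
1. with one end already under the hood, the tube is pushed down and forces the jaw open (value of joint jaw above 0.06 rad and x of tube in the frame of cradle below 0.03 m and distance between tube and cradle below 0.13 m), for 0.02 s.
2. the tube sits home in the fork under the closed jaw and butts against the length stop (z of tube in the frame of cradle between 0.057 and 0.063 m and y of tube in the frame of cradle between -0.004 and 0.004 m and angle between the x axis of tube and the x axis of cradle, either way round below 0.04 rad and value of joint jaw below 0.04 rad and value of joint feeler above 0.0015 m), for 0.3 s.
3. the nozzle cap is pressed right down (value of joint cap above 0.0045 m), for 0.1 s.
At the end, for the whole second after the job is handed in: the tube rests level in the cradle (centre 57 to 63 mm above its underside, within 4 mm of the centre line and 0.04 rad of its axis), jaw shut over it (below 0.04 rad), its end holding the feeler of the length stop in (over 1.5 of 3 mm), the nozzle cap up (within 1 mm), nothing moving (all of step 2 and value of joint cap below 0.001 m and linear speed of tube below 0.01 m/s); the robot touches nothing.
It fails at once if the nozzle cap is pressed before the tube is home in the fork (value of joint cap above 0.003 m and not (z of tube in the frame of cradle between 0.055 and 0.066 m and angle between the x axis of tube and the x axis of cradle, either way round below 0.08 rad)).
It fails at once if the length stop is shoved back by more than 2 mm (value of joint shaft above 0.002 m).
It fails at once if another loose thing on the bench is moved by more than 30 mm (distance of any of offcut, rod, jar, screwdriver, hammer, wrench, tape from where it was at the start of the episode above 0.03 m).
It also fails if it takes over 48 s, if anything falls off the work surface, if the arm or the gripper's body presses on something with over 40 N, if the wrist force passes 120 N, or if a joint passes its speed limit or range.

ROBOT

A 6-joint arm with a two-finger parallel gripper is mounted at the origin on the work surface. World frame = base frame: x ahead of the robot, y to its left, z up, the work surface at z = 0. Lengths are in m, angles in rad, forces in N, time in s.
With the tool pointing down it reaches from about 0.275 to 0.85 m from the base axis. Payload 5.2 kg.
Tool frame: the origin (TCP) lies at the very end of the fingers, on their centre line; the grasp point (between the pads) lies 19 mm behind it; z points along the fingers, y is the line along which they close (so a half turn about z gives the same grasp; the last joint's range is limited). The gripper opens to 85 mm and grips with 20 to 120 N. Pads are 22 mm wide; open, the fingers measure 114 mm over their backs; the gripper's body (76 mm by 85 mm) begins 54 mm behind the grasp point. The pads swing forward as they close: fully open they stand 13 mm farther back than shut.
Start: joints at [-1.348, 0.259, 1.535, -0, 1.348, -0.203], TCP at [0.227, -0.501, 0.231] pointing down, gripper open.
Joint ranges: [-3.14, 3.14], [-0.91, 2.08], [0.19, 2.58], [-1.22, 4.36], [0.22, 2.71], [-3.12, 3.12]. Speed limits (rad/s): [2.57, 2.57, 3.14, 3.14, 3.14, 3.14].

INTERFACE

Orientations are given as a unit quaternion [x, y, z, w].
In Python, from plant import * gives the robot as it stands. The module is installed in compiled form; this text tells all that it offers.
- The arm moves only by the tool send_rows, never from a script. Its argument "deltas" is a list of rows, each an object with "gripper": the opening, from 0 (shut) to 1 (fully open); "offset": the shift along the tool's x, y, z in mm, a list of three; "roll": the turn about the tool's z in rad. A call has 1 to 20 rows; each row shifts and turns the commanded pose from where the row before left it, along the tool's axes as they then stand; what a row does not reach is not made up. A row lasts 1/12 s, in which the tool goes at most 41.7 mm and 7.16 degrees, less where a joint would pass 70% of its speed; a pose out of reach is approached as far as the arm can. A call is refused whole if a number of a shift passes 41.7 or a number of a turn 0.125, either way. A call with a gripper value outside its range is refused whole. The fingers move at their own pace and stop on an object; "force" is the grip in N (left out, the last holds). Time passes only in rows, so rows that do not move let the fingers close. It gives the time, the measured TCP pose, the force, the opening and the grip force at its end, in the units of the state.
- get_obs(): the state, without advancing time (a new reading comes with each control period).
- snapshot(name): name is "side" or "top" or "wrist"; returns a dict with "img" (384x512x3 uint8, red, green, blue), "depth" (384x512 float32, m along the optical axis (not along the pixel's ray), 0 where there is no reading), "K" (3x3 intrinsics, pixels), "R" (3x3) and "t" (3): a world point X has camera coordinates R X + t; the wrist camera has in their place "T_tool_cam" (4x4, takes a point from camera to tool coordinates, whose origin is the TCP and whose axes are the flange's). Camera axes: x right, y down, z forward; pixel columns grow to the right and rows downward; lengths in m; the calibration is good to about 2 mm. A picture is of the moment at which its call begins: read the wrist's pose just before it.
- close_job(): hands the job in; it is judged then, once.
Trained networks look in a picture, given as the dict that the camera call returned (one of the last four; its "shot" number tells which), for a name from the list of things; names that differ only in an ending like _2 or _b are one class to them, and where a whole thing is asked for, a point or a joint stands for the part that bears it (a point fixed in the world has none). Each returns a list of dicts, best first, with "conf" (0 to 1); they miss things now and then, are a little off and sometimes report something else, mostly with a low value. They report only what shows in the picture. A call takes as long as a camera call. They do not tell look-alikes from the thing itself.
- silhouettes(picture, thing): "pixels" (384x512 bool, what is visible of it) and "uv" ([column, row] in pixels, amid what is visible of it).
The state is a dict: "t": time; "joint_positions": joint angles; "joint_velocities": joint speeds; "joint_torque": joint torques, N m; "ee_pos": TCP position; "ee_rot": TCP orientation; "ft_force": force on the tool from outside, world axes, zero at the start; "ft_torque": the same for the moment, N m; "width": opening from 0.0 (shut) to 1.0 (fully open); "grasp_force": force on a finger pad.
Only numpy, scipy, OpenCV 4.12 (cv2) and the standard library are available. Lean on these libraries where they do the work, as an engineer would, in place of code of your own. Each camera call takes 0.05 s, during which the arm holds its last target. There are 200 camera calls.

## Working session

There is one attempt and no reset: what is moved stays moved. The work goes in short steps, Python scripts to look and compute and a tool call to move; the robot and the scene stay as the last step left them, time stands still between calls to the robot, and variables do not carry over. Pictures are saved under pics/ and viewed, at most 10 in all, crops included, and the job is handed in when it is done.

Besides the shell and the picture viewer there is one more tool, called after "Emit:" as name(argument=value, ...), one argument or row to a line, values as JSON. send_rows: Moves the arm, as the interface text tells. Its arguments: {"type":"object","properties":{"deltas":{"type":"array"},"force":{"type":"number"}},"required":["deltas"]}

```bash
mkdir -p pics
cat > h.py <<'E'
from plant import *
import numpy as np, cv2
from scipy.spatial.transform import Rotation as R_
def cloud(p):
    d=p["depth"];K=p["K"];v,u=np.mgrid[:384,:512]
    c=np.stack([(u-K[0,2])/K[0,0]*d,(v-K[1,2])/K[1,1]*d,d],-1)
    if "R" in p: return (c-p["t"])@p["R"]
    o=p["obs"];T=p["T_tool_cam"];c=c@T[:3,:3].T+T[:3,3]
    return c@R_.from_quat(o["ee_rot"]).as_matrix().T+o["ee_pos"]
def snap(n):
    o=get_obs();p=snapshot(n);p["obs"]=o;return p
E
cat > a.py <<'E'
from h import *
import pickle
o=get_obs();print(o["t"],o["ee_pos"],o["ee_rot"],o["ft_force"])
P={n:snap(n) for n in("top","side")}
cv2.imwrite("pics/1.png",cv2.cvtColor(np.vstack([P["top"]["img"][:,:]]),cv2.COLOR_RGB2BGR))
cv2.imwrite("pics/2.png",cv2.cvtColor(P["side"]["img"],cv2.COLOR_RGB2BGR))
for n,p in P.items():
    C=cloud(p);p["C"]=C
    for th in("tube","offcut","rod","rack","cradle","hood","fork","jaw","shaft","cap","jar","tape","hammer","wrench","screwdriver"):
        try: L=silhouettes(p,th)
        except Exception as e: print(n,th,e);continue
        for s in L:
            m=s["pixels"]&(p["depth"]>0);X=C[m]
            if s["conf"]>.2 and len(X): print(n,th,round(s["conf"],2),np.round(s["uv"]),len(X),"med",np.round(np.median(X,0),3),"lo",np.round(np.percentile(X,2,0),3),"hi",np.round(np.percentile(X,98,0),3))
pickle.dump(P,open("P.pkl","wb"))
E
python3 a.py
```

```text
0.0 [ 0.22708076 -0.50035516  0.2304811 ] [ 9.77421113e-01  2.11298716e-01 -1.25236320e-06 -9.05843051e-04] [-1.30785715  0.50099889 -0.5629694 ]
top tube 0.86 [172. 182.] 455 med [0.552 0.271 0.05 ] lo [0.445 0.261 0.04 ] hi [0.674 0.283 0.057]
top tube 0.67 [312. 185.] 3 med [ 0.549 -0.2    0.063] lo [ 0.546 -0.202  0.062] hi [ 0.55  -0.199  0.069]
top tube 0.61 [132. 268.] 502 med [0.267 0.399 0.019] lo [ 0.16   0.35  -0.002] hi [0.369 0.449 0.025]
top offcut 0.84 [192. 185.] 314 med [0.553 0.2   0.049] lo [0.48  0.191 0.013] hi [0.618 0.214 0.056]
top offcut 0.72 [166. 186.] 1427 med [0.553 0.294 0.016] lo [0.496 0.17  0.008] hi [0.605 0.374 0.044]
top rod 0.7 [149. 191.] 289 med [0.521 0.342 0.041] lo [ 0.414  0.335 -0.002] hi [0.68  0.358 0.047]
top rack 0.78 [166. 187.] 1500 med [0.554 0.292 0.016] lo [0.495 0.171 0.008] hi [0.609 0.375 0.044]
top cradle 0.84 [259. 201.] 2615 med [ 0.502 -0.031  0.013] lo [ 0.429 -0.18   0.003] hi [0.573 0.112 0.098]
top hood 0.74 [264. 203.] 2596 med [ 0.501 -0.031  0.013] lo [ 0.432 -0.179  0.005] hi [0.573 0.113 0.098]
top fork 0.64 [261. 2
[... 3014 characters left out ...]
lo [ 0.458 -0.042  0.014] hi [0.5   0.024 0.081]
side jar 0.31 [178. 309.] 2599 med [0.55  0.301 0.015] lo [0.49  0.173 0.001] hi [0.603 0.375 0.042]
side tape 0.53 [226. 158.] 362 med [ 0.743 -0.26   0.016] lo [ 0.699 -0.306 -0.001] hi [ 0.785 -0.219  0.026]
side hammer 0.57 [303. 155.] 358 med [ 0.532 -0.429  0.022] lo [ 0.371 -0.484  0.004] hi [ 0.569 -0.403  0.029]
side wrench 0.62 [128. 273.] 408 med [0.738 0.268 0.006] lo [ 0.713  0.166 -0.002] hi [0.757 0.335 0.01 ]
side wrench 0.41 [224. 168.] 296 med [ 0.742 -0.249  0.016] lo [ 0.699 -0.303 -0.001] hi [ 0.78  -0.219  0.026]
side screwdriver 0.72 [176. 221.] 413 med [0.723 0.061 0.016] lo [ 0.701 -0.01  -0.004] hi [0.76  0.175 0.027]
```

Run:
```python
import pickle,cv2,numpy as np
P=pickle.load(open("P.pkl","rb"))
t=P["top"]["img"];s=P["side"]["img"]
a=cv2.resize(t[90:300,110:420],(800,542),interpolation=cv2.INTER_CUBIC)
cv2.imwrite("pics/3.png",cv2.cvtColor(a,cv2.COLOR_RGB2BGR))
a=cv2.resize(s[110:384,60:420],(788,600),interpolation=cv2.INTER_CUBIC)
cv2.imwrite("pics/4.png",cv2.cvtColor(a,cv2.COLOR_RGB2BGR))
```

```text
(no output)
```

View pics/3.png

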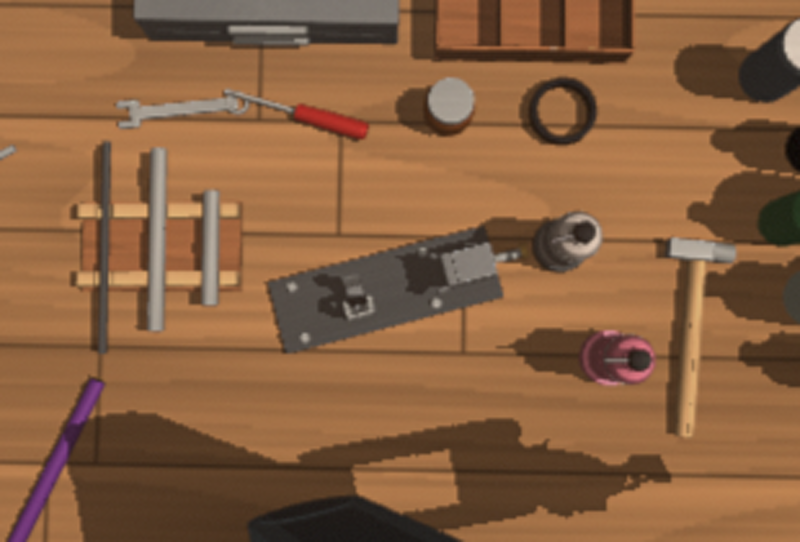

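View pics/4.png

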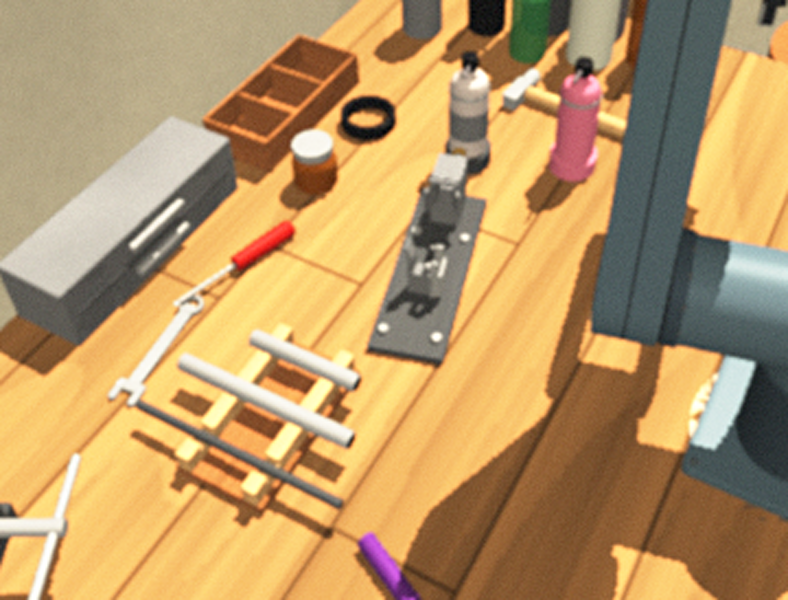

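The candidates, in the enlarged crop (top view) are:
- The grey tube at (157,240), middle notch.
- The shorter grey tube at (210,247), which is the offcut.
- The thin dark rod at (105,245).
- The purple look-alike at (60,460).

The tube to load is the middle grey one, because it is the longer plain steel piece. The real oil can is the grey one at (570,240), just beyond the hood. The pink one at (617,358) is the decoy.

Next I'll fit the poses.

```bash
cat > fit.py <<'E'
from h import *
def rect(C,m):
    X=C[m];r=cv2.minAreaRect((X[:,:2]*1000).astype(np.float32));return r
def line(C,m,zmin):
    X=C[m];X=X[X[:,2]>zmin];l=cv2.fitLine((X[:,:2]*1000).astype(np.float32),cv2.DIST_HUBER,0,.01,.01).ravel()
    s=(X[:,:2]*1000-l[2:])@l[:2];return np.round(l,3),np.round(np.percentile(s,[1,99]),1),np.percentile(X[:,2],95)
E
python3 - <<'E'
from fit import *
import pickle
P=pickle.load(open("P.pkl","rb"))
p=P["top"];C=p["C"]
print("campos",-p["R"].T@p["t"], "K",p["K"][0,0])
x,y,z=C[...,0],C[...,1],C[...,2]
box=lambda a,b,c,d,e,f:(x>a)&(x<b)&(y>c)&(y<d)&(z>e)&(z<f)&(p["depth"]>0)
plate=box(.4,.6,-.2,.14,.006,.12); g=p["img"].astype(int)
print("plate",rect(C,plate&(z<.02)), rect(C,plate))
for nm,b in(("hood",box(.4,.62,-.2,-.03,.085,.11)),("fork",box(.42,.52,-.03,.06,.05,.11)),("head",box(.5,.6,-.225,-.185,.05,.1)),("tube",box(.4,.7,.25,.3,.045,.07)),("off",box(.4,.7,.185,.22,.045,.07)),("cap",box(.53,.6,-.28,-.22,.19,.21)),("disc",box(.5,.6,-.20,-.15,.05,.08))):
    X=C[b];print(nm,len(X))
    if len(X)>3:print(np.round(np.median(X,0)*1000,1),np.round(X.min(0)*1000),np.round(X.max(0)*1000),rect(C,b))
print(line(C,box(.4,.7,.25,.3,.045,.07),.045))
w=snap("wrist");print(w["T_tool_cam"].round(3),w["K"][0])
E
```

```text
campos [ 0.43298189 -0.03035647  1.41107954] K 407.4041386230972
plate ((502.4872741699219, -28.673187255859375), (194.85997009277344, 336.3912658691406), 0.13159088790416718) ((502.49053955078125, -30.096832275390625), (194.85997009277344, 339.2386169433594), 0.13159088790416718)
hood 260
[ 529.6 -130.7   94.9] [ 497. -167.   87.] [556. -86. 103.] ((530.4448852539062, -126.79319763183594), (47.390907287597656, 73.05029296875), 17.76714515686035)
fork 101
[482.2  11.3  76.4] [463. -12.  50.] [514.  24.  97.] ((488.3299255371094, 10.30794906616211), (50.12078094482422, 36.84224319458008), 14.171279907226562)
head 33
[ 546.3 -199.2   65.7] [ 539. -209.   59.] [ 559. -185.   70.] ((549.4825439453125, -196.23876953125), (17.23483657836914, 23.84522247314453), 9.824899673461914)
tube 393
[552.3 272.   50.2] [442. 254.  45.] [678. 284.  60.] ((559.7825317382812, 268.8947448730469), (236.4693603515625, 29.176855087280273), 0.12421954423189163)
off 253
[550.  202.4  50.3] [476. 191.  45.] [625. 217.  59.] ((550.5413818359375, 203.6821746826172), (149.11221313476562, 23.97247886657715), 1.6761903762817383)
cap 66
[ 563.1 -257.1  197.1] [ 551. -270.  191.] [ 576. -222.  203.] ((556.3902587890625, -248.32504272460938), (23.9370059967041, 48.00206756591797), 36.04298782348633)
disc 42
[ 544.3 -182.7   63.5] [ 515. -200.   54.] [ 556. -152.   79.] ((537.3657836914062, -174.17172241210938), (18.827075958251953, 63.35902404785156), 38.73141860961914)
(array([1.00000e+00, 2.40000e-02, 5.58267e+02, 2.72151e+02], dtype=float32), array([-116.6,  116.7]), np.float64(0.055398721618545345))
[[ 0.001 -0.951 -0.308  0.078]
 [ 1.     0.001  0.    -0.   ]
 [-0.    -0.308  0.951 -0.142]
 [ 0.     0.     0.     1.   ]] [300.6311308    0.         261.17567858]
```

Emit:
send_rows(
  deltas=[
    {"gripper": 0.6,"offset": [0,0,-10],"roll": 0.1065},
    {"gripper": 0.6,"offset": [0,0,-10],"roll": 0.1065},
    {"gripper": 0.6,"offset": [0,0,-10],"roll": 0.1065},
    {"gripper": 0.6,"offset": [0,0,-10],"roll": 0.1065},
    {"gripper": 0.6,"offset": [19.5,-33.6,0],"roll": 0},
    {"gripper": 0.6,"offset": [19.5,-33.6,0],"roll": 0},
    {"gripper": 0.6,"offset": [19.5,-33.6,0],"roll": 0},
    {"gripper": 0.6,"offset": [19.5,-33.6,0],"roll": 0},
    {"gripper": 0.6,"offset": [19.5,-33.6,0],"roll": 0},
    {"gripper": 0.6,"offset": [19.5,-33.6,0],"roll": 0},
    {"gripper": 0.6,"offset": [19.5,-33.6,0],"roll": 0},
    {"gripper": 0.6,"offset": [19.5,-33.6,0],"roll": 0},
    {"gripper": 0.6,"offset": [19.5,-33.6,0],"roll": 0},
    {"gripper": 0.6,"offset": [19.5,-33.6,0],"roll": 0},
    {"gripper": 0.6,"offset": [19.5,-33.6,0],"roll": 0},
    {"gripper": 0.6,"offset": [19.5,-33.6,0],"roll": 0},
    {"gripper": 0.6,"offset": [19.5,-33.6,0],"roll": 0},
    {"gripper": 0.6,"offset": [19.5,-33.6,0],"roll": 0},
    {"gripper": 0.6,"offset": [0,0,0],"roll": 0},
  ],
)

```text
t: 3.23
ee_pos: [0.5025, -0.0247, 0.2713]
ee_rot: [1.0, 0.003, 0.001, -0.001]
ft_force: [-0.8, -0.1, 1.1]
width: 0.601
grasp_force: 0.0
```

Run:
```python
from fit import *
import pickle
p=snap("wrist");C=cloud(p);p["C"]=C;pickle.dump(p,open("W1.pkl","wb"))
cv2.imwrite("pics/5.png",cv2.cvtColor(cv2.resize(p["img"],(800,600)),cv2.COLOR_RGB2BGR))
x,y,z=C[...,0],C[...,1],C[...,2]
box=lambda a,b,c,d,e,f:(x>a)&(x<b)&(y>c)&(y<d)&(z>e)&(z<f)&(p["depth"]>0)
for nm,b in(("plate",box(.4,.62,-.22,.16,.007,.018)),("bench",box(.4,.62,-.2,.14,-.01,.004)),("hood",box(.4,.62,-.2,-.03,.088,.11)),("fork",box(.42,.54,-.03,.06,.03,.11)),("head",box(.5,.6,-.225,-.18,.04,.1))):
    X=C[b];print(nm,len(X))
    if len(X)>3:print(np.round(np.median(X,0)*1000,1),np.round(X.min(0)*1000),np.round(X.max(0)*1000),rect(C,b))
```

```text
plate 12280
[502.8 -23.4  11.5] [ 412. -186.    7.] [587. 126.  18.] ((499.3287658691406, -30.285842895507812), (100.40531158447266, 299.6826477050781), 15.768963813781738)
bench 22735
[ 5.63e+02 -2.01e+01 -5.00e-01] [ 400. -200.   -4.] [620. 140.   4.] ((509.99713134765625, -29.9962158203125), (339.9890441894531, 219.98622131347656), 89.99942016601562)
hood 2390
[ 529.9 -133.4   94.5] [ 493. -169.   88.] [557. -86. 101.] ((527.4573974609375, -128.615966796875), (50.11259078979492, 75.02324676513672), 15.791343688964844)
fork 1053
[484.    7.1  68.6] [459. -15.  30.] [514.  24.  95.] ((487.1748962402344, 7.507833480834961), (50.71323013305664, 37.49465560913086), 14.579890251159668)
head 391
[ 547.5 -199.6   64.8] [ 537. -212.   53.] [ 559. -180.   71.] ((545.9003295898438, -194.4347686767578), (19.117401123046875, 32.82437515258789), 17.415897369384766)
```

View pics/5.png

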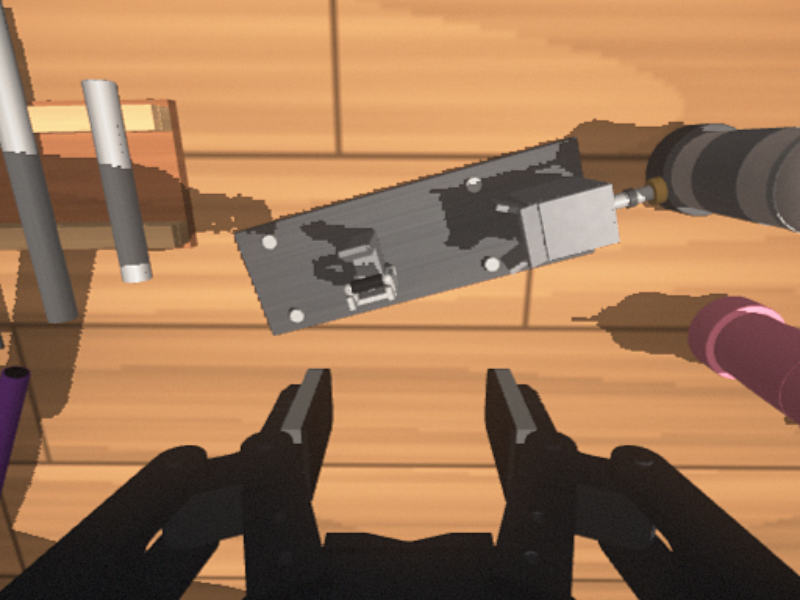

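The picture shows the cradle at mid-image. The fork is near (368,275), the hood near (570,220), and the brass stop head near (655,192), pointing at the grey can. The pink can at (750,350) is the decoy. The plate rectangle fits 300 x 100 mm at yaw 105.8°.

Next is the rack.

Emit:
send_rows(
  deltas=[
    {"gripper": 0.6,"offset": [2.6,-39,0],"roll": 0},
    {"gripper": 0.6,"offset": [2.6,-39,0],"roll": 0},
    {"gripper": 0.6,"offset": [2.6,-39,0],"roll": 0},
    {"gripper": 0.6,"offset": [2.6,-39,0],"roll": 0},
    {"gripper": 0.6,"offset": [2.6,-39,0],"roll": 0},
    {"gripper": 0.6,"offset": [2.6,-39,0],"roll": 0},
    {"gripper": 0.6,"offset": [2.6,-39,0],"roll": 0},
    {"gripper": 0.6,"offset": [0,0,0],"roll": 0},
  ],
)

```text
t: 3.95
ee_pos: [0.5182, 0.2474, 0.2711]
ee_rot: [1.0, 0.002, -0.0, -0.001]
ft_force: [-0.2, -1.6, -0.1]
width: 0.599
grasp_force: 0.0
```

Run:
```python
from fit import *
import pickle
p=snap("wrist");C=cloud(p);o=p["obs"];print(o["t"],o["ee_pos"])
x,y,z=C[...,0],C[...,1],C[...,2]
box=lambda a,b,c,d,e,f:(x>a)&(x<b)&(y>c)&(y<d)&(z>e)&(z<f)&(p["depth"]>0)
b=box(.4,.72,.245,.3,.043,.07)
print(b.sum(),line(C,b,.046),line(C,b,.050)); X=C[b];print(X.min(0),X.max(0))
for n,b in(("off",box(.4,.72,.18,.23,.046,.07)),("rod",box(.38,.72,.32,.37,.038,.07))):print(n,line(C,b,.04))
p=pickle.load(open("W1.pkl","rb"));C=p["C"];o=np.array([.4993,-.0303,0]);c,s=np.cos(np.radians(105.77)),np.sin(np.radians(105.77))
Q=(C-o)@np.array([[c,-s,0],[s,c,0],[0,0,1]])
m=(abs(Q[...,1])<.015)&(Q[...,0]<-.135)&(Q[...,0]>-.22)&(Q[...,2]>.055)&(Q[...,2]<.085)&(p["depth"]>0)
q=Q[m];g=p["img"][m];i=np.argsort(q[:,0])[::8]
for a,k in zip(q[i],g[i]):print(np.round(a*1000),k)
```

```text
3.95 [0.51816205 0.24739175 0.27106848]
3535 (array([1.00000e+00, 2.20000e-02, 5.70256e+02, 2.70649e+02], dtype=float32), array([-128.3,  105.6]), np.float64(0.05196929392484841)) (array([1.00000e+00, 2.10000e-02, 5.69007e+02, 2.70830e+02], dtype=float32), array([-127. ,  107.1]), np.float64(0.052247803239913786))
[0.43848824 0.25814519 0.04301049] [0.67778663 0.28311472 0.05390812]
off (array([1.00000e+00, 1.90000e-02, 5.53342e+02, 2.01189e+02], dtype=float32), array([-78. ,  68.8]), np.float64(0.05189044058263716))
rod (array([1.00000e+00, 2.00000e-02, 5.64135e+02, 3.40605e+02], dtype=float32), array([-151.9,  120.6]), np.float64(0.042291939185330425))
[-215.  -15.   75.] [68 63 58]
[-214.  -15.   63.] [62 55 54]
[-213.  -14.   69.] [62 58 53]
[-213.  -15.   84.] [61 54 53]
[-213.  -13.   77.] [63 57 55]
[-213.  -13.   57.] [95 83 78]
[-212.  -12.   84.] [65 57 56]
[-212.  -11.   74.] [58 54 52]
[-212.  -11.   73.] [60 56 53]
[-212.  -10.   67.] [62 57 54]
[-212.  -10.   78.] [59 52 52]
[-211.   15.   66.] [60 53 50]
[-211.   14.   65.] [62 55 53]
[-211.   -9.   58.] [78 68 65]
[-2
[... 2265 characters left out ...]
]
[-167.    4.   64.] [166 125  95]
[-166.   -5.   64.] [95 89 87]
[-165.    2.   67.] [107 103 100]
[-164.   -0.   67.] [134 129 124]
[-164.   -6.   65.] [83 77 73]
[-163.   -5.   63.] [88 84 80]
[-163.   -3.   66.] [104  98  95]
[-162.   -4.   66.] [95 89 86]
[-161.    5.   62.] [84 67 53]
[-161.    6.   62.] [172 125  87]
[-161.   -5.   64.] [104  98  93]
[-160.    3.   64.] [168 162 158]
[-159.   -3.   64.] [192 185 178]
[-158.   -5.   63.] [141 135 132]
[-157.    2.   66.] [200 192 184]
[-156.    1.   65.] [219 211 205]
[-155.    2.   64.] [213 205 196]
[-154.   -2.   64.] [230 226 220]
[-153.   -5.   63.] [144 138 134]
[-152.   -5.   62.] [117 113 109]
[-151.   -0.   66.] [249 246 240]
```

Emit:
send_rows(
  deltas=[
    {"gripper": 0.6,"offset": [32,-6.2,0],"roll": -0.017},
    {"gripper": 0.6,"offset": [32,-6.2,0],"roll": 0},
    {"gripper": 0.6,"offset": [32,-6.2,10],"roll": 0},
    {"gripper": 0.6,"offset": [32,-6.2,30],"roll": 0},
    {"gripper": 0.6,"offset": [0,0,40],"roll": 0},
    {"gripper": 0.6,"offset": [0,0,40],"roll": 0},
    {"gripper": 0.6,"offset": [0,0,40],"roll": 0},
    {"gripper": 0.6,"offset": [0,0,39],"roll": 0},
    {"gripper": 0.6,"offset": [0,0,30],"roll": 0},
    {"gripper": 0.6,"offset": [0,0,20],"roll": 0},
    {"gripper": 0.6,"offset": [0,0,0],"roll": 0},
    {"gripper": 0.6,"offset": [0,0,0],"roll": 0},
  ],
  force=20,
)

```text
t: 5.0
ee_pos: [0.644, 0.266, 0.0231]
ee_rot: [1.0, 0.007, -0.001, 0.001]
ft_force: [0.6, -0.3, 0.1]
width: 0.598
grasp_force: 0.0
```

Emit:
send_rows(
  deltas=[
    {"gripper": 0.1,"offset": [0,0,0],"roll": 0},
    {"gripper": 0.1,"offset": [0,0,0],"roll": 0},
    {"gripper": 0.1,"offset": [0,0,0],"roll": 0},
    {"gripper": 0.1,"offset": [0,0,0],"roll": 0},
    {"gripper": 0.1,"offset": [0,0,0],"roll": 0},
  ],
  force=20,
)

```text
t: 5.42
ee_pos: [0.6465, 0.2698, 0.0269]
ee_rot: [1.0, 0.008, 0.003, -0.001]
ft_force: [2.2, 4.1, 4.1]
width: 0.245
grasp_force: 20.5
```

Emit:
send_rows(
  deltas=[
    {"gripper": 0.1,"offset": [0,0,-10],"roll": 0},
    {"gripper": 0.1,"offset": [0,0,-10],"roll": 0},
    {"gripper": 0.1,"offset": [0,0,-10],"roll": 0},
    {"gripper": 0.1,"offset": [0,0,-10],"roll": 0},
    {"gripper": 0.1,"offset": [0,0,-10],"roll": 0},
    {"gripper": 0.1,"offset": [0,0,-10],"roll": 0},
    {"gripper": 0.1,"offset": [0,0,0],"roll": 0},
  ],
  force=20,
)

```text
t: 6.0
ee_pos: [0.6459, 0.2687, 0.0873]
ee_rot: [1.0, 0.008, 0.002, -0.0]
ft_force: [0.8, 1.5, -1.6]
width: 0.253
grasp_force: 20.3
```

Run:
```python
from fit import *
import pickle
P=[snap("side"),snap("wrist")];pickle.dump(P,open("S2.pkl","wb"))
a=cv2.resize(P[0]["img"][230:384,80:300],(800,560));cv2.imwrite("pics/6.png",cv2.cvtColor(a,cv2.COLOR_RGB2BGR))
for p in P:
    C=cloud(p);x,y,z=C[...,0],C[...,1],C[...,2];g=p["img"].astype(int)
    for xa in np.arange(.43,.7,.02):
        m=(x>xa)&(x<xa+.02)&(abs(y-.27)<.009)&(z>.025)&(z<.16)&(p["depth"]>0)
        if m.sum()>4: print(round(xa+.01,2),m.sum(),np.round(np.percentile(z[m],[50,90])*1000,1),end="; ")
    print()
print(get_obs()["ft_force"],get_obs()["ft_torque"])
```

```text
0.46 65 [34.9 39.8]; 0.48 72 [42.7 48. ]; 0.5 78 [50.  55.6]; 0.52 73 [58.3 63.3]; 0.54 69 [65.6 72.1]; 0.56 70 [74.4 79.6]; 0.58 78 [82.3 87.3]; 0.6 102 [87.9 95.2]; 0.62 66 [ 98.6 102.8]; 0.64 39 [106.  111.4]; 
0.58 334 [84.2 87.1]; 0.6 560 [90.9 94.5]; 0.62 734 [ 98.7 102.4]; 0.64 1137 [107. 112.]; 0.66 1599 [115.3 158.1]; 0.68 1437 [113. 119.]; 
[ 0.68615494  1.87594676 -1.10329008] [ 0.27694129 -0.1340296  -0.14645991]
```

View pics/6.png

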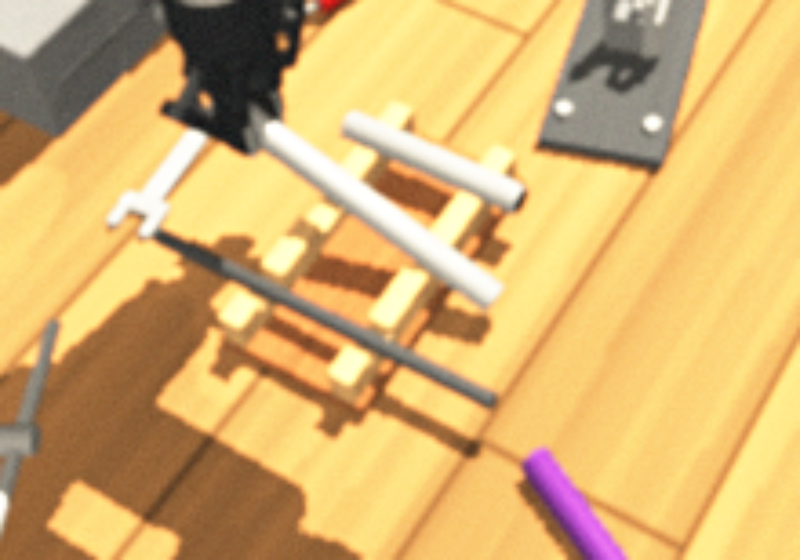

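The side view shows the tube held by the gripper at (265,130). It tilts down to the left board and its free end is at (490,295). It pivots in the fingers by about 21°, with the hood end low. I'll lower it slightly to about 17°, tighten, and lift.

Emit:
send_rows(
  deltas=[
    {"gripper": 0.1,"offset": [0,0,5],"roll": 0},
    {"gripper": 0.1,"offset": [0,0,5],"roll": 0},
    {"gripper": 0.1,"offset": [0,0,0],"roll": 0},
  ],
  force=20,
)

```text
t: 6.35
ee_pos: [0.6434, 0.2682, 0.0721]
ee_rot: [1.0, 0.008, -0.001, 0.0]
ft_force: [0.6, 1.2, 0.6]
width: 0.244
grasp_force: 20.5
```

Emit:
send_rows(
  deltas=[
    {"gripper": 0.0,"offset": [0,0,0],"roll": 0},
    {"gripper": 0.0,"offset": [0,0,0],"roll": 0},
    {"gripper": 0.0,"offset": [0,0,0],"roll": 0},
    {"gripper": 0.0,"offset": [0,0,-20],"roll": 0},
    {"gripper": 0.0,"offset": [0,0,-35],"roll": 0},
    {"gripper": 0.0,"offset": [0,0,-35],"roll": 0},
    {"gripper": 0.0,"offset": [0,0,-20],"roll": 0},
    {"gripper": 0.0,"offset": [0,0,-10],"roll": 0},
    {"gripper": 0.0,"offset": [0,0,0],"roll": 0},
  ],
  force=100,
)

```text
t: 7.1
ee_pos: [0.6459, 0.2685, 0.1972]
ee_rot: [1.0, 0.008, 0.003, -0.0]
ft_force: [0.7, -0.4, -1.7]
width: 0.22
grasp_force: 98.1
```

```bash
cat > tilt.py <<'E'
from fit import *
p=snap("wrist");o=p["obs"];C=cloud(p)
M=R_.from_quat(o["ee_rot"]).as_matrix();T=(C-o["ee_pos"])@M  # tool frame
m=(abs(T[...,1])<.009)&(p["depth"]>0)&(T[...,0]<-.015)&(T[...,0]>-.25)&(T[...,2]>-.06)&(T[...,2]<.1)
print("t",o["t"],o["ee_pos"].round(4),"yaw",np.arctan2(M[1,0],M[0,0]).round(4),"F",o["ft_force"].round(1),m.sum())
for a in np.arange(-.24,-.01,.02):
    k=m&(T[...,0]>a)&(T[...,0]<a+.02)
    if k.sum()>8:
        q=T[k];print(round(a+.01,3),len(q),"z10",np.round(np.percentile(q[:,2],8)*1000,1))
E
python3 - <<'E'
from tilt import *
s=snap("side");C=cloud(s);T=(C-o["ee_pos"])@M
print("side")
for a in np.arange(-.24,.05,.02):
    k=(abs(T[...,1])<.012)&(s["depth"]>0)&(T[...,0]>a)&(T[...,0]<a+.02)&(T[...,2]>-.06)&(T[...,2]<.1)
    if k.sum()>8: print(round(a+.01,3),k.sum(),np.round(np.percentile(T[k][:,2],8)*1000,1))
E
```

```text
t 7.1 [0.6459 0.2685 0.1972] yaw 0.0169 F [ 0.7 -0.4 -1.7] 1713
-0.07 159 z10 -2.2
-0.05 593 z10 -8.3
-0.03 736 z10 -15.3
-0.01 225 z10 -17.8
side
-0.19 84 41.2
-0.17 89 34.2
-0.15 85 27.5
-0.13 82 21.4
-0.11 83 14.8
-0.09 83 7.5
-0.07 82 0.2
-0.05 83 -6.3
-0.03 83 -13.2
-0.01 105 -43.6
0.01 16 -35.3
```

Emit:
send_rows(
  deltas=[
    {"gripper": 0.0,"offset": [-23.2,20.9,0],"roll": 0},
    {"gripper": 0.0,"offset": [-23.2,20.9,0],"roll": 0},
    {"gripper": 0.0,"offset": [-23.2,20.9,0],"roll": 0},
    {"gripper": 0.0,"offset": [-23.2,20.9,0],"roll": 0},
    {"gripper": 0.0,"offset": [-23.2,20.9,0],"roll": 0},
    {"gripper": 0.0,"offset": [-23.2,20.9,0],"roll": 0},
    {"gripper": 0.0,"offset": [-23.2,20.9,0],"roll": 0},
    {"gripper": 0.0,"offset": [-23.2,20.9,0],"roll": 0},
  ],
)

```text
t: 7.87
ee_pos: [0.4587, 0.0973, 0.1915]
ee_rot: [1.0, 0.009, -0.002, 0.0]
ft_force: [0.1, -0.9, -2.7]
width: 0.222
grasp_force: 98.1
```

Emit:
send_rows(
  deltas=[
    {"gripper": 0.0,"offset": [0,0,0],"roll": -0.122},
    {"gripper": 0.0,"offset": [0,0,0],"roll": -0.122},
    {"gripper": 0.0,"offset": [0,0,0],"roll": -0.122},
    {"gripper": 0.0,"offset": [0,0,0],"roll": -0.122},
    {"gripper": 0.0,"offset": [0,0,0],"roll": -0.122},
    {"gripper": 0.0,"offset": [0,0,0],"roll": -0.122},
    {"gripper": 0.0,"offset": [0,0,0],"roll": -0.122},
    {"gripper": 0.0,"offset": [0,0,0],"roll": -0.122},
    {"gripper": 0.0,"offset": [0,0,0],"roll": -0.122},
    {"gripper": 0.0,"offset": [0,0,0],"roll": -0.122},
    {"gripper": 0.0,"offset": [0,0,0],"roll": -0.122},
    {"gripper": 0.0,"offset": [0,0,0],"roll": -0.122},
    {"gripper": 0.0,"offset": [0,0,0],"roll": -0.122},
    {"gripper": 0.0,"offset": [0,0,0],"roll": -0.122},
    {"gripper": 0.0,"offset": [0,0,0],"roll": -0.122},
    {"gripper": 0.0,"offset": [0,0,0],"roll": 0},
    {"gripper": 0.0,"offset": [0,0,0],"roll": 0},
  ],
)

```text
t: 9.28
ee_pos: [0.4602, 0.0982, 0.1922]
ee_rot: [0.605, 0.797, -0.001, -0.002]
ft_force: [0.0, -0.1, -2.3]
width: 0.223
grasp_force: 98.3
```

```bash
cat > crad.py <<'E'
from fit import *
O=np.array([.4993,-.0303,0]);yw=np.radians(105.77);c,s=np.cos(yw),np.sin(yw)
W=np.array([[c,-s,0],[s,c,0],[0,0,1]])
def cr(X): return (X-O)@W
def prof(p,xs,zr=(.055,.26),yr=.04,st=.02):
    Q=cr(cloud(p))
    for a in xs:
        k=(abs(Q[...,0]-a)<st/2)&(abs(Q[...,1])<yr)&(Q[...,2]>zr[0])&(Q[...,2]<zr[1])&(p["depth"]>0)
        if k.sum()>8:
            q=Q[k];h=q[q[:,2]>np.percentile(q[:,2],90)-.006]
            print(round(a,3),k.sum(),"ztop",np.round(np.percentile(q[:,2],92)*1000,1),"y of top",np.round(np.median(h[:,1])*1000,1),"yr",np.round(np.percentile(q[:,1],[4,96])*1000,1))
def st():
    o=get_obs();M=R_.from_quat(o["ee_rot"]).as_matrix()
    print("t",round(o["t"],2),"TCP cradle",(cr(o["ee_pos"])*1000).round(1),"yaw err",round(np.arctan2(M[1,0],M[0,0])-yw,4),"F cradle",(o["ft_force"]@W).round(1),"w",round(o["width"],3),"g",round(o["grasp_force"],1),"TQ",(o["ft_torque"]@W).round(2))
E
python3 - <<'E'
from crad import *
import pickle
st()
P=[snap(n) for n in("side","top","wrist")];pickle.dump(P,open("S3.pkl","wb"))
for p in P: print("--");prof(p,np.arange(-.08,.14,.02),(.1,.26))
a=np.vstack([cv2.resize(P[2]["img"],(480,360))]);cv2.imwrite("pics/7.png",cv2.cvtColor(np.hstack([a,cv2.resize(P[0]["img"][120:300,170:350],(320,360))[:,:320]]),cv2.COLOR_RGB2BGR))
E
```

```text
t 9.28 TCP cradle [134.3   2.7 192.2] yaw err -0.003 F cradle [-0.1  0.  -2.3] w 0.223 g 98.3 TQ [ 0.01 -0.17 -0.01]
--
-0.06 15 ztop 151.0 y of top 8.2 yr [ 1.2 17.4]
-0.04 19 ztop 156.6 y of top 11.8 yr [ 4.4 17.2]
0.04 12 ztop 181.8 y of top 14.4 yr [11.8 16.5]
0.06 11 ztop 187.3 y of top 13.8 yr [10.9 15.8]
0.12 71 ztop 254.8 y of top -30.9 yr [-36.5  37.6]
0.14 301 ztop 250.9 y of top -10.2 yr [-33.6  34.7]
--
-0.06 24 ztop 152.0 y of top 3.6 yr [-5.2 13.8]
-0.04 45 ztop 159.2 y of top 3.0 yr [-6.4 13. ]
-0.02 45 ztop 165.7 y of top 3.8 yr [-5.7 13.3]
0.0 45 ztop 170.8 y of top 2.8 yr [-6.9 12.6]
0.02 46 ztop 178.9 y of top 2.1 yr [-6.  12.6]
0.04 48 ztop 186.0 y of top 2.6 yr [-7.3 12.3]
0.06 49 ztop 192.2 y of top 3.1 yr [-7.1 12.7]
0.08 48 ztop 200.9 y of top 2.2 yr [-7.7 11.8]
0.1 18 ztop 203.1 y of top 4.6 yr [-6.9 12.1]
--
0.06 61 ztop 192.7 y of top 2.6 yr [-7.  14.1]
0.08 637 ztop 199.6 y of top 3.2 yr [-6.2 13. ]
0.1 806 ztop 206.6 y of top 3.1 yr [-6.3 12.8]
0.12 3342 ztop 256.9 y of top -32.6 yr [-38.5  39. ]
0.14 10962 ztop 253.6 y of top -15.5 yr [-36.3  38. ]
```

View pics/7.png

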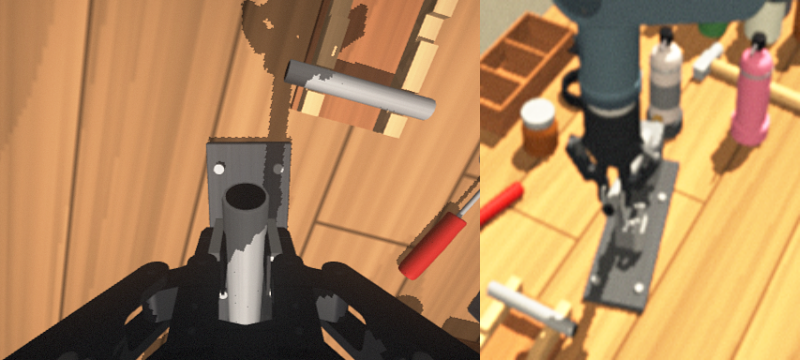

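The left half shows the tube's far end at (245,195), over the plate whose end is at (250,145). It runs down the plate's length, slightly to the right of centre. I'll check the lateral offset numerically in these views.

Run:
```python
from crad import *
import pickle
P3=pickle.load(open("S3.pkl","rb"));P1=pickle.load(open("P.pkl","rb"));W1=pickle.load(open("W1.pkl","rb"))
for nm,p in(("top0",P1["top"]),("side0",P1["side"]),("w1",W1),("top3",P3[1]),("w3",P3[2])):
    Q=cr(cloud(p));d=p["depth"]>0
    print(nm)
    for n,(a,b,z0,z1) in {"plateF":(.075,.145,.007,.018),"plateM":(-.06,.02,.007,.018),"roof":(-.138,-.09,.088,.1)}.items():
        k=d&(Q[...,0]>a)&(Q[...,0]<b)&(abs(Q[...,1])<.07)&(Q[...,2]>z0)&(Q[...,2]<z1);q=Q[k]
        if len(q)<20: continue
        e=[]
        for x in np.arange(a,b,.01):
            r=q[abs(q[:,0]-x-.005)<.005,1]
            if len(r)>8:e.append((r.min(),r.max()))
        if e:e=np.array(e)*1000;print("  ",n,len(q),"edges med",np.round(np.median(e,0),1),"mid",np.round(np.median(e.mean(1)),1),"z",np.round(np.median(q[:,2])*1000,1))
    k=d&(abs(Q[...,1])<.06)&(Q[...,2]>.007)&(Q[...,2]<.018)&(abs(Q[...,0])<.17);print("  x ext",np.round(np.percentile(Q[k][:,0],[.2,99.8])*1000,1))
```

```text
top0
   plateF 548 edges med [-51.3  47.5] mid -2.0 z 11.9
   plateM 623 edges med [-51.   47.2] mid -2.0 z 11.7
   roof 177 edges med [-22.1  17.8] mid -2.0 z 94.5
  x ext [-146.4  151.8]
side0
   plateF 679 edges med [-48.1  50.8] mid 1.5 z 11.6
   plateM 409 edges med [-48.3  50.7] mid 1.1 z 11.6
   roof 144 edges med [-18.2  21.2] mid 1.4 z 94.5
  x ext [-149.4  152.2]
w1
   plateF 3499 edges med [-50.   49.5] mid -0.3 z 11.5
   plateM 4342 edges med [-50.1  49.4] mid -0.4 z 11.5
   roof 1783 edges med [-20.8  20.2] mid -0.3 z 94.4
  x ext [-148.2  149. ]
top3
   plateF 210 edges med [-49.6  47.3] mid -1.1 z 12.0
   plateM 466 edges med [-51.2  47.4] mid -1.7 z 11.6
   roof 180 edges med [-22.2  17.8] mid -2.0 z 94.6
  x ext [-147.2  122.7]
w3
   plateF 4229 edges med [-50.8  48.9] mid -1.0 z 11.6
   plateM 73 edges med [-23.2  29.9] mid 3.3 z 11.8
  x ext [-105.9  150.5]
```

Emit:
send_rows(
  deltas=[
    {"gripper": 0.0,"offset": [0,4,10],"roll": 0},
    {"gripper": 0.0,"offset": [-1,0,20],"roll": 0},
    {"gripper": 0.0,"offset": [-2,0,20],"roll": 0},
    {"gripper": 0.0,"offset": [-4,0,8],"roll": 0},
    {"gripper": 0.0,"offset": [-4,0,8],"roll": 0},
    {"gripper": 0.0,"offset": [-4,0,6],"roll": 0},
    {"gripper": 0.0,"offset": [0,0,0],"roll": 0},
    {"gripper": 0.0,"offset": [0,0,0],"roll": 0},
  ],
)

```text
t: 10.1
ee_pos: [0.4699, 0.0845, 0.1223]
ee_rot: [0.603, 0.797, 0.0, 0.0]
ft_force: [0.3, -0.8, -1.9]
width: 0.22
grasp_force: 98.2
```

Run:
```python
from crad import *
st()
p=snap("top");q=snap("wrist")
for P in(p,q): print("-");prof(P,np.arange(-.04,.13,.02),(.1,.2),.03)
```

```text
t 10.1 TCP cradle [118.5  -2.9 122.3] yaw err -0.0002 F cradle [-0.9 -0.  -1.9] w 0.22 g 98.2 TQ [ 0.03 -0.2   0.02]
-
0.0 31 ztop 108.8 y of top -4.6 yr [-10.8   5.5]
0.02 43 ztop 115.3 y of top -4.2 yr [-12.6   6.9]
0.04 43 ztop 120.7 y of top -1.1 yr [-13.    6.6]
0.06 44 ztop 128.0 y of top -3.6 yr [-12.5   7. ]
0.08 9 ztop 130.2 y of top -0.1 yr [-5.7  5.9]
-
0.04 13 ztop 116.5 y of top 7.0 yr [-12.8   8.6]
0.06 536 ztop 128.2 y of top -2.3 yr [-11.5   7.9]
0.08 765 ztop 134.8 y of top -2.2 yr [-11.6   7.6]
0.1 1130 ztop 172.0 y of top 28.4 yr [-12.2  28.7]
0.12 6164 ztop 196.5 y of top -2.1 yr [-27.1  28.6]
```

Emit:
send_rows(
  deltas=[
    {"gripper": 0.0,"offset": [-2,-0.8,3],"roll": 0},
    {"gripper": 0.0,"offset": [-4,0,2],"roll": 0},
    {"gripper": 0.0,"offset": [-4,0,0],"roll": 0},
    {"gripper": 0.0,"offset": [-4,0,0],"roll": 0},
    {"gripper": 0.0,"offset": [-4,0,0],"roll": 0},
    {"gripper": 0.0,"offset": [0,0,0],"roll": 0},
  ],
)

```text
t: 10.7
ee_pos: [0.4741, 0.0664, 0.1172]
ee_rot: [0.603, 0.797, 0.0, 0.0]
ft_force: [0.7, 0.0, -2.2]
width: 0.22
grasp_force: 98.2
```

```bash
python3 -c "
from crad import *
st()"
```

```text
t 10.7 TCP cradle [ 99.9  -2.1 117.2] yaw err 0.0 F cradle [-0.2 -0.7 -2.2] w 0.22 g 98.2 TQ [-0.03 -0.2  -0.  ]
```

Emit:
send_rows(
  deltas=[
    {"gripper": 0.0,"offset": [-5,0,0],"roll": 0},
    {"gripper": 0.0,"offset": [0,0,3],"roll": 0},
    {"gripper": 0.0,"offset": [0,0,5],"roll": 0},
    {"gripper": 0.0,"offset": [0,0,5],"roll": 0},
    {"gripper": 0.0,"offset": [0,0,5],"roll": 0},
    {"gripper": 0.0,"offset": [0,0,0],"roll": 0},
  ],
  force=40,
)

```text
t: 11.2
ee_pos: [0.4751, 0.0624, 0.0985]
ee_rot: [0.603, 0.798, -0.0, 0.0]
ft_force: [-0.5, -0.3, 3.2]
width: 0.224
grasp_force: 98.1
```

```bash
python3 -c "
from crad import *
st()
p=snap('wrist');prof(p,np.arange(.03,.1,.01),(.08,.2),.025,.01)"
```

```text
t 11.2 TCP cradle [95.8 -1.9 98.5] yaw err 0.0017 F cradle [-0.2  0.6  3.2] w 0.224 g 98.1 TQ [-0.09  0.83  0.03]
0.03 90 ztop 96.4 y of top -10.3 yr [-18.7  16.5]
0.04 335 ztop 107.6 y of top -1.1 yr [-18.1   8.8]
0.05 402 ztop 110.2 y of top -1.1 yr [-10.6   9. ]
0.06 448 ztop 113.0 y of top -1.1 yr [-10.4   8.7]
0.07 499 ztop 115.5 y of top -1.0 yr [-10.5   8.4]
0.08 528 ztop 118.3 y of top -1.0 yr [-10.5   8. ]
0.09 1075 ztop 144.8 y of top 9.7 yr [-12.5  10. ]
0.1 2057 ztop 147.2 y of top 9.9 yr [-22.9  23.8]
```

Emit:
send_rows(
  deltas=[
    {"gripper": 0.1,"offset": [0,0,4],"roll": 0},
    {"gripper": 0.1,"offset": [0,0,4],"roll": 0},
    {"gripper": 0.1,"offset": [0,0,4],"roll": 0},
    {"gripper": 0.1,"offset": [0,0,0],"roll": 0},
  ],
  force=50,
)

```text
t: 11.58
ee_pos: [0.4757, 0.0621, 0.0868]
ee_rot: [0.603, 0.797, 0.0, 0.001]
ft_force: [0.6, -2.5, 3.6]
width: 0.22
grasp_force: 98.2
```

```bash
python3 -c "
from crad import *
st()
p=snap('wrist');prof(p,np.arange(.03,.1,.01),(.06,.2),.025,.01)"
```

```text
t 11.58 TCP cradle [95.3 -2.4 86.8] yaw err 0.0001 F cradle [-2.6  0.1  3.6] w 0.22 g 98.2 TQ [ 0.05  0.6  -0.51]
0.03 222 ztop 82.5 y of top 10.4 yr [-16.8  16.2]
0.04 301 ztop 99.1 y of top -1.5 yr [-17.9  11.4]
0.05 525 ztop 101.6 y of top -2.0 yr [-16.8   8.8]
0.06 500 ztop 103.6 y of top -2.0 yr [-11.5   8.1]
0.07 536 ztop 105.5 y of top -1.9 yr [-11.1   7.8]
0.08 608 ztop 108.1 y of top -1.9 yr [-11.2   7.8]
0.09 1105 ztop 132.7 y of top -12.5 yr [-12.9   9.6]
0.1 2307 ztop 159.7 y of top 0.2 yr [-23.2  24. ]
```

Emit:
send_rows(
  deltas=[
    {"gripper": 0.1,"offset": [0,0,4],"roll": 0},
    {"gripper": 0.1,"offset": [0,0,4],"roll": 0},
    {"gripper": 0.1,"offset": [0,0,4],"roll": 0},
    {"gripper": 0.1,"offset": [0,0,0],"roll": 0},
  ],
)

```text
t: 11.97
ee_pos: [0.4761, 0.0625, 0.0752]
ee_rot: [0.604, 0.797, 0.001, 0.001]
ft_force: [3.5, 1.1, 3.1]
width: 0.221
grasp_force: 98.5
```

```bash
python3 -c "
from crad import *
st()
p=snap('wrist');prof(p,np.arange(.03,.1,.01),(.06,.2),.025,.01)"
```

```text
t 11.97 TCP cradle [95.6 -3.  75.2] yaw err -0.0015 F cradle [ 0.1 -3.7  3.1] w 0.221 g 98.5 TQ [-0.5   0.22 -1.01]
0.04 178 ztop 83.6 y of top 9.1 yr [-16.5  13.4]
0.05 705 ztop 92.5 y of top -2.5 yr [-17.3  12.6]
0.06 564 ztop 94.2 y of top -2.5 yr [-11.7   8.2]
0.07 589 ztop 95.6 y of top -2.5 yr [-11.7   7.7]
0.08 634 ztop 97.1 y of top -2.5 yr [-11.7   7. ]
0.09 1135 ztop 121.1 y of top 8.8 yr [-13.4   9.1]
0.1 2261 ztop 129.1 y of top 22.2 yr [-23.5  24.1]
```

Emit:
send_rows(
  deltas=[
    {"gripper": 0.1,"offset": [0,0,4],"roll": 0},
    {"gripper": 0.1,"offset": [0,0,4],"roll": 0},
    {"gripper": 0.1,"offset": [0,0,4],"roll": 0},
    {"gripper": 0.1,"offset": [0,0,0],"roll": 0},
  ],
)

```text
t: 12.35
ee_pos: [0.4754, 0.0629, 0.0625]
ee_rot: [0.604, 0.797, 0.001, -0.0]
ft_force: [4.9, 3.8, -3.2]
width: 0.218
grasp_force: 98.1
```

```bash
python3 -c "
from crad import *
st()
p=snap('wrist');prof(p,np.arange(.03,.1,.01),(.06,.2),.025,.01)"
```

```text
t 12.35 TCP cradle [96.2 -2.3 62.5] yaw err -0.001 F cradle [ 2.3 -5.8 -3.2] w 0.218 g 98.1 TQ [-0.89 -0.19 -1.07]
0.05 532 ztop 82.5 y of top 0.1 yr [-16.7  11.7]
0.06 665 ztop 83.5 y of top -1.4 yr [-11.3  12.1]
0.07 642 ztop 84.3 y of top -1.9 yr [-11.3   8.2]
0.08 659 ztop 85.2 y of top -1.9 yr [-10.8   7.5]
0.09 1159 ztop 108.6 y of top -12.4 yr [-12.8   9.6]
0.1 2161 ztop 108.7 y of top 9.7 yr [-23.2  23.9]
```

Emit:
send_rows(
  deltas=[
    {"gripper": 0.1,"offset": [0,0,4],"roll": 0},
    {"gripper": 0.1,"offset": [0,0,4],"roll": 0},
    {"gripper": 0.1,"offset": [0,0,3],"roll": 0},
    {"gripper": 0.1,"offset": [0,0,2],"roll": 0},
    {"gripper": 0.1,"offset": [0,0,0],"roll": 0},
    {"gripper": 0.1,"offset": [0,0,0],"roll": 0},
  ],
)

```text
t: 12.9
ee_pos: [0.4754, 0.0628, 0.0492]
ee_rot: [0.602, 0.799, 0.0, 0.0]
ft_force: [8.2, 3.6, -9.5]
width: 0.218
grasp_force: 96.8
```

```bash
python3 -c "
from crad import *
import pickle
st()
p=snap('wrist');prof(p,np.arange(.03,.1,.01),(.06,.2),.025,.01)
s=snap('side');t=snap('top')
prof(t,np.arange(-.07,.1,.02),(.05,.2),.025,.02);prof(s,np.arange(-.07,.1,.02),(.05,.2),.025,.02)"
```

```text
t 12.9 TCP cradle [96.1 -2.3 49.2] yaw err 0.0043 F cradle [ 1.3 -8.9 -9.5] w 0.218 g 96.8 TQ [-1.36 -0.34  0.75]
0.05 160 ztop 71.8 y of top -4.9 yr [-16.3   9.5]
0.06 734 ztop 72.8 y of top 0.4 yr [-10.7  10.7]
0.07 688 ztop 72.3 y of top -1.5 yr [-10.9   8.1]
0.08 680 ztop 72.6 y of top -1.5 yr [-10.8   7.3]
0.09 1203 ztop 95.2 y of top 9.2 yr [-12.9   9.6]
0.1 2085 ztop 96.7 y of top 9.7 yr [-23.1  24. ]
-0.07 69 ztop 100.2 y of top -2.1 yr [-21.9  19.2]
-0.05 40 ztop 72.1 y of top -1.2 yr [-10.7   8.2]
-0.03 40 ztop 74.3 y of top -1.4 yr [-11.6   8.2]
-0.01 39 ztop 73.8 y of top -0.5 yr [-11.2   8. ]
0.01 41 ztop 74.5 y of top -1.1 yr [-12.    7.8]
0.03 60 ztop 82.5 y of top 6.2 yr [-17.9  23.1]
0.05 14 ztop 83.5 y of top 5.4 yr [ 2.5 24. ]
-0.07 53 ztop 98.3 y of top 14.3 yr [ 4.2 23.5]
-0.05 14 ztop 68.8 y of top 9.5 yr [ 6.1 12.8]
0.05 17 ztop 81.0 y of top 19.6 yr [-16.8  22.7]
0.07 16 ztop 73.8 y of top -2.7 yr [-9.5  9.8]
0.09 67 ztop 102.8 y of top 21.6 yr [-12.4  22.9]
```

Emit:
send_rows(
  deltas=[
    {"gripper": 0.1,"offset": [0,0,2],"roll": 0},
    {"gripper": 0.1,"offset": [0,0,0],"roll": 0},
    {"gripper": 0.45,"offset": [0,0,0],"roll": 0},
    {"gripper": 0.45,"offset": [0,0,0],"roll": 0},
    {"gripper": 0.45,"offset": [0,0,0],"roll": 0},
  ],
)

```text
t: 13.47
ee_pos: [0.4739, 0.0623, 0.0477]
ee_rot: [0.603, 0.798, -0.001, -0.001]
ft_force: [-0.1, -0.6, -0.0]
width: 0.448
grasp_force: 0.0
```

```bash
python3 -c "
from crad import *
st()
p=snap('wrist');prof(p,np.arange(.05,.1,.01),(.06,.1),.015,.01)
t=snap('top')
prof(t,np.arange(-.05,.1,.02),(.05,.2),.025,.02)
Q=cr(cloud(p));k=(abs(Q[...,1])<.009)&(Q[...,2]>.055)&(Q[...,2]<.08)&(Q[...,0]>.06)&(Q[...,0]<.16)&(p['depth']>0);print('F end x',np.percentile(Q[k][:,0],[95,98,99.5]).round(4))
cv2.imwrite('pics/8.png',cv2.cvtColor(np.hstack([cv2.resize(p['img'],(480,360)),cv2.resize(t['img'][150:240,210:340],(320,222),interpolation=2)[:,:]]) if 0 else cv2.resize(p['img'],(640,480)),cv2.COLOR_RGB2BGR))"
```

```text
t 13.47 TCP cradle [96.1 -0.7 47.7] yaw err 0.0016 F cradle [-0.6  0.3 -0. ] w 0.448 g 0.0 TQ [-0.    0.    0.02]
0.05 146 ztop 70.1 y of top -3.5 yr [-14.3   9. ]
0.06 817 ztop 71.2 y of top 1.0 yr [-10.3  13.9]
0.07 671 ztop 70.3 y of top -1.4 yr [-10.6   8.7]
0.08 733 ztop 70.4 y of top -1.3 yr [-10.6   8.6]
0.09 772 ztop 70.4 y of top -1.3 yr [-10.5   8.9]
-0.05 42 ztop 73.0 y of top -4.9 yr [-12.9   6.9]
-0.03 39 ztop 74.8 y of top -3.2 yr [-12.5   5.9]
-0.01 38 ztop 71.9 y of top -3.2 yr [-12.8   6.9]
0.01 40 ztop 71.7 y of top -2.1 yr [-12.6   6.2]
0.03 58 ztop 81.3 y of top 6.2 yr [-15.1  23.1]
0.05 12 ztop 84.4 y of top 7.4 yr [ 4.6 24.1]
F end x [0.1212 0.1214 0.1216]
```

View pics/8.png

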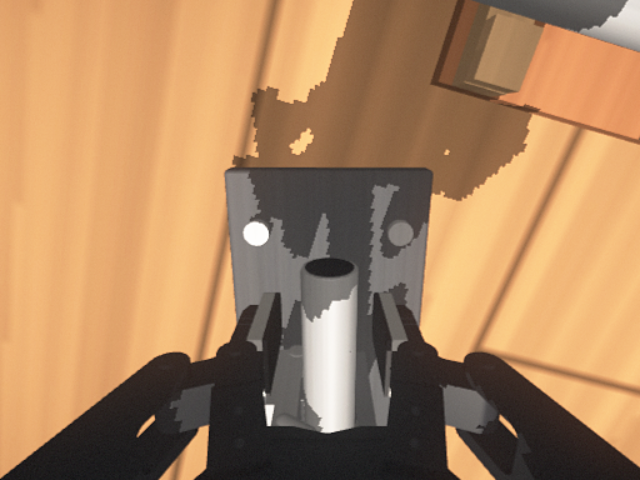

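The view shows the tube's far end at (330,268), level and central over the plate, with the fingers open on both sides. I'll regrip lightly and slide it towards the stop in small steps.

Emit:
send_rows(
  deltas=[
    {"gripper": 0.1,"offset": [0,0,0],"roll": 0},
    {"gripper": 0.1,"offset": [0,0,0],"roll": 0},
    {"gripper": 0.1,"offset": [0,0,0],"roll": 0},
    {"gripper": 0.1,"offset": [0,0,0],"roll": 0},
    {"gripper": 0.1,"offset": [-1,0,0],"roll": 0},
    {"gripper": 0.1,"offset": [-1,0,0],"roll": 0},
    {"gripper": 0.1,"offset": [-1,0,0],"roll": 0},
    {"gripper": 0.1,"offset": [0,0,0],"roll": 0},
  ],
  force=20,
)

```text
t: 14.23
ee_pos: [0.4759, 0.0596, 0.0481]
ee_rot: [0.603, 0.798, 0.0, -0.0]
ft_force: [-0.4, 1.4, 2.6]
width: 0.246
grasp_force: 21.8
```

```bash
python3 -c "
from crad import *
st()"
```

```text
t 14.23 TCP cradle [92.9 -1.9 48.1] yaw err 0.0007 F cradle [ 1.5 -0.   2.6] w 0.246 g 21.8 TQ [ 0.1  -0.32  0.04]
```

Emit:
send_rows(
  deltas=[
    {"gripper": 0.1,"offset": [-1,0,0],"roll": 0},
    {"gripper": 0.1,"offset": [-1,0,0],"roll": 0},
    {"gripper": 0.1,"offset": [0,0,0],"roll": 0},
  ],
)

```text
t: 14.48
ee_pos: [0.4765, 0.0575, 0.0481]
ee_rot: [0.603, 0.798, 0.0, 0.0]
ft_force: [-0.3, 1.5, 2.0]
width: 0.246
grasp_force: 21.8
```

Emit:
send_rows(
  deltas=[
    {"gripper": 0.1,"offset": [-1,0,0],"roll": 0},
    {"gripper": 0.1,"offset": [0,0,0],"roll": 0},
  ],
)

```text
t: 14.65
ee_pos: [0.4768, 0.0566, 0.0481]
ee_rot: [0.603, 0.798, 0.0, 0.0]
ft_force: [0.2, 1.4, 1.0]
width: 0.247
grasp_force: 21.9
```

Emit:
send_rows(
  deltas=[
    {"gripper": 0.1,"offset": [-1,0,0],"roll": 0},
    {"gripper": 0.1,"offset": [0,0,0],"roll": 0},
  ],
)

```text
t: 14.82
ee_pos: [0.477, 0.0556, 0.0481]
ee_rot: [0.603, 0.798, -0.0, 0.0]
ft_force: [0.0, 2.2, 1.3]
width: 0.247
grasp_force: 21.9
```

Emit:
send_rows(
  deltas=[
    {"gripper": 0.1,"offset": [-1,0,0],"roll": 0},
    {"gripper": 0.1,"offset": [0,0,0],"roll": 0},
  ],
)

```text
t: 14.98
ee_pos: [0.4772, 0.0547, 0.0481]
ee_rot: [0.603, 0.798, -0.0, 0.0]
ft_force: [-1.0, 2.0, 2.0]
width: 0.245
grasp_force: 21.9
```

Emit:
send_rows(
  deltas=[
    {"gripper": 0.1,"offset": [-1,0,0],"roll": 0},
    {"gripper": 0.1,"offset": [0,0,0],"roll": 0},
  ],
)

```text
t: 15.15
ee_pos: [0.4775, 0.0537, 0.0481]
ee_rot: [0.603, 0.798, -0.0, 0.0]
ft_force: [-1.3, 2.4, 2.6]
width: 0.247
grasp_force: 21.9
```

Emit:
send_rows(
  deltas=[
    {"gripper": 0.1,"offset": [-1,0,0],"roll": 0},
    {"gripper": 0.1,"offset": [0,0,0],"roll": 0},
  ],
)

```text
t: 15.32
ee_pos: [0.4777, 0.0527, 0.0481]
ee_rot: [0.603, 0.798, -0.0, 0.0]
ft_force: [-0.6, 2.8, 2.2]
width: 0.245
grasp_force: 21.9
```

Emit:
send_rows(
  deltas=[
    {"gripper": 0.1,"offset": [-1,0,0],"roll": 0},
    {"gripper": 0.1,"offset": [0,0,0],"roll": 0},
  ],
)

```text
t: 15.48
ee_pos: [0.478, 0.0518, 0.0481]
ee_rot: [0.603, 0.798, -0.0, -0.0]
ft_force: [-0.6, 2.4, 2.6]
width: 0.248
grasp_force: 21.9
```

Emit:
send_rows(
  deltas=[
    {"gripper": 0.1,"offset": [-0.7,0,0],"roll": 0},
    {"gripper": 0.1,"offset": [0,0,0],"roll": 0},
  ],
)

```text
t: 15.65
ee_pos: [0.4782, 0.0512, 0.0481]
ee_rot: [0.603, 0.798, 0.0, 0.0]
ft_force: [-1.5, 2.8, 3.3]
width: 0.25
grasp_force: 21.9
```

```bash
cat > fe.py <<'E'
from crad import *
st()
p=snap('wrist');Q=cr(cloud(p));k=(abs(Q[...,1])<.009)&(Q[...,2]>.055)&(Q[...,2]<.08)&(Q[...,0]>.06)&(Q[...,0]<.16)&(p['depth']>0);print('F end x',np.percentile(Q[k][:,0],[95,98,99.5]).round(4))
E
python3 fe.py
```

```text
t 15.65 TCP cradle [84.1 -1.9 48.1] yaw err 0.0008 F cradle [3.1 0.7 3.3] w 0.25 g 21.9 TQ [ 0.03 -0.33  0.04]
F end x [0.1095 0.1097 0.1099]
```

Emit:
send_rows(
  deltas=[
    {"gripper": 0.1,"offset": [-0.7,0,0],"roll": 0},
    {"gripper": 0.1,"offset": [0,0,0],"roll": 0},
  ],
)

```text
t: 15.87
ee_pos: [0.4784, 0.0505, 0.0481]
ee_rot: [0.603, 0.798, 0.0, -0.0]
ft_force: [-1.1, 2.9, 3.0]
width: 0.249
grasp_force: 21.9
```

Tube follows the grip with no firm contact yet, so I'll continue.

Emit:
send_rows(
  deltas=[
    {"gripper": 0.1,"offset": [-0.7,0,0],"roll": 0},
    {"gripper": 0.1,"offset": [0,0,0],"roll": 0},
  ],
)

```text
t: 16.03
ee_pos: [0.4786, 0.0498, 0.0481]
ee_rot: [0.603, 0.798, 0.0, -0.0]
ft_force: [-1.0, 2.8, 2.9]
width: 0.248
grasp_force: 21.9
```

Emit:
send_rows(
  deltas=[
    {"gripper": 0.1,"offset": [-0.7,0,0],"roll": 0},
    {"gripper": 0.1,"offset": [0,0,0],"roll": 0},
  ],
)

```text
t: 16.2
ee_pos: [0.4788, 0.0491, 0.0481]
ee_rot: [0.603, 0.798, -0.0, -0.0]
ft_force: [0.6, 2.6, 3.1]
width: 0.246
grasp_force: 21.9
```

Emit:
send_rows(
  deltas=[
    {"gripper": 0.1,"offset": [-0.7,0,0],"roll": 0},
    {"gripper": 0.1,"offset": [0,0,0],"roll": 0},
  ],
)

```text
t: 16.37
ee_pos: [0.479, 0.0485, 0.0481]
ee_rot: [0.603, 0.798, -0.0, -0.0]
ft_force: [-1.0, 2.6, 3.7]
width: 0.249
grasp_force: 21.9
```

Emit:
send_rows(
  deltas=[
    {"gripper": 0.1,"offset": [-0.7,0,0],"roll": 0},
    {"gripper": 0.1,"offset": [0,0,0],"roll": 0},
  ],
)

```text
t: 16.53
ee_pos: [0.479, 0.0481, 0.0481]
ee_rot: [0.603, 0.798, 0.0, -0.0]
ft_force: [-0.7, 4.8, 3.0]
width: 0.245
grasp_force: 22.0
```

Emit:
send_rows(
  deltas=[
    {"gripper": 0.1,"offset": [-0.3,0,0],"roll": 0},
    {"gripper": 0.1,"offset": [0,0,0],"roll": 0},
  ],
)

```text
t: 16.7
ee_pos: [0.479, 0.0481, 0.0481]
ee_rot: [0.603, 0.798, 0.0, -0.0]
ft_force: [-1.8, 5.6, 3.9]
width: 0.252
grasp_force: 22.0
```

Emit:
send_rows(
  deltas=[
    {"gripper": 0.1,"offset": [0,0,0],"roll": 0},
    {"gripper": 0.1,"offset": [0,0,0],"roll": 0},
    {"gripper": 0.1,"offset": [0,0,0],"roll": 0},
    {"gripper": 0.1,"offset": [0,0,0],"roll": 0},
    {"gripper": 0.1,"offset": [0,0,0],"roll": 0},
    {"gripper": 0.5,"offset": [0,0,0],"roll": 0},
    {"gripper": 0.5,"offset": [0,0,0],"roll": 0},
    {"gripper": 0.5,"offset": [0,0,0],"roll": 0},
  ],
)

```text
t: 17.37
ee_pos: [0.4794, 0.0471, 0.048]
ee_rot: [0.603, 0.798, -0.0, 0.0]
ft_force: [-0.6, 0.4, -0.1]
width: 0.502
grasp_force: 0.0
```

```bash
python3 fe.py; python3 -c "
from crad import *
p=snap('wrist');prof(p,np.arange(.06,.11,.01),(.055,.1),.015,.01)"
```

```text
t 17.37 TCP cradle [79.9 -1.9 48. ] yaw err 0.0008 F cradle [ 0.5  0.5 -0.1] w 0.502 g 0.0 TQ [-0.05 -0.05  0.  ]
F end x [0.1064 0.1066 0.1068]
0.06 1247 ztop 77.4 y of top 9.9 yr [-9.9 14.4]
0.07 770 ztop 70.5 y of top -1.4 yr [-10.7   8.9]
0.08 809 ztop 70.5 y of top -0.9 yr [-10.9   8.7]
0.09 854 ztop 70.4 y of top -1.1 yr [-10.3   8.6]
0.1 935 ztop 70.5 y of top -1.3 yr [-10.6   8.8]
```

Emit:
send_rows(
  deltas=[
    {"gripper": 0.5,"offset": [0,0,-10],"roll": 0},
    {"gripper": 0.5,"offset": [0,0,-30],"roll": 0},
    {"gripper": 0.5,"offset": [0,0,-40],"roll": 0},
    {"gripper": 0,"offset": [0,0,-40],"roll": 0},
    {"gripper": 0,"offset": [0,0,-40],"roll": 0},
    {"gripper": 0,"offset": [0,0,-40],"roll": 0},
    {"gripper": 0,"offset": [0,0,-20],"roll": 0},
    {"gripper": 0,"offset": [-36,-0.6,0],"roll": 0},
    {"gripper": 0,"offset": [-36,-0.6,0],"roll": 0},
    {"gripper": 0,"offset": [-36,-0.6,0],"roll": 0},
    {"gripper": 0,"offset": [-36,-0.6,0],"roll": 0},
    {"gripper": 0,"offset": [-36,-0.6,0],"roll": 0},
    {"gripper": 0,"offset": [-36,-0.6,0],"roll": 0},
    {"gripper": 0,"offset": [-36,-0.6,0],"roll": 0},
    {"gripper": 0,"offset": [-36,-0.6,0],"roll": 0},
    {"gripper": 0,"offset": [-36,-0.6,0],"roll": 0},
    {"gripper": 0,"offset": [-36,-0.6,0],"roll": 0},
    {"gripper": 0,"offset": [0,0,0],"roll": 0},
    {"gripper": 0,"offset": [0,0,0],"roll": 0},
  ],
)

```text
t: 19.05
ee_pos: [0.5711, -0.3025, 0.2676]
ee_rot: [0.604, 0.797, -0.0, -0.001]
ft_force: [0.1, -0.0, 0.6]
width: -0.001
grasp_force: 0.0
```

Run:
```python
from crad import *
st()
p=snap("wrist");C=cloud(p);o=p["obs"];M=R_.from_quat(o["ee_rot"]).as_matrix();g=p["img"].astype(int)
k=(p["depth"]>0)&(C[...,2]>.19)&(C[...,2]<.205)&(abs(C[...,0]-.56)<.05)&(abs(C[...,1]+.255)<.05)
X=C[k];print(k.sum(),np.median(X,0).round(4),X.min(0).round(3),X.max(0).round(3))
m=(k.astype(np.uint8));h=cv2.distanceTransform(m,cv2.DIST_L2,3);v,u=np.unravel_index(h.argmax(),h.shape)
print("inscribed",u,v,h.max(),C[v,u].round(4),"r mm",h.max()*p["depth"][v,u]/p["K"][0,0]*1000)
w=C[v,u]-o["ee_pos"];print("tool delta",(M.T@w*1000).round(1))
cv2.imwrite("pics/9.png",cv2.cvtColor(cv2.resize(p["img"],(640,480)),cv2.COLOR_RGB2BGR))
t=snap("top");C=cloud(t);k=(t["depth"]>0)&(C[...,2]>.192)&(C[...,2]<.205)&(abs(C[...,0]-.56)<.05)&(abs(C[...,1]+.255)<.05);print("top",k.sum(),np.median(C[k],0).round(4) if k.any() else "")
```

```text
t 19.05 TCP cradle [-281.5    4.9  267.6] yaw err -0.0022 F cradle [-0.  -0.1  0.6] w -0.001 g 0.0 TQ [-0.01  0.05 -0.01]
1087 [ 0.5615 -0.2591  0.1972] [ 0.549 -0.273  0.19 ] [ 0.575 -0.222  0.2  ]
inscribed 265 138 11.3336 [ 0.5598 -0.2556  0.1975] r mm 7.967709098979947
tool delta [48.1  1.9 70.1]
top 36 [ 0.5661 -0.2537  0.1975]
```

View pics/9.png

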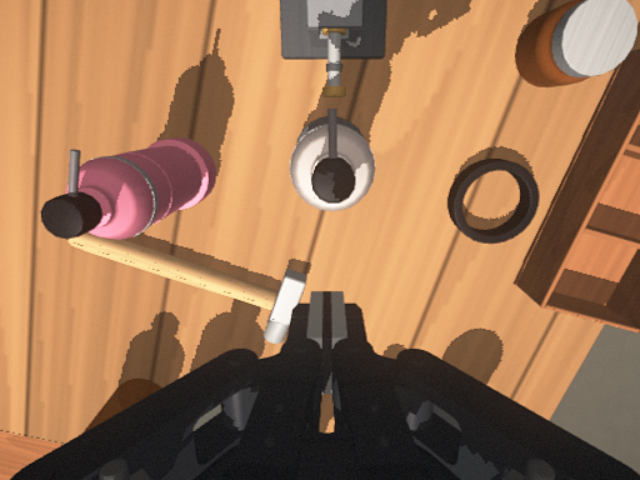

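The view shows the grey can's black cap at (333,180) with its spout pointing up to (333,120). The pink decoy is at (70,212), and the brass head of the stop is still at (333,90). I'll press the grey can's cap.

Emit:
send_rows(
  deltas=[
    {"gripper": 0,"offset": [21.5,1.3,0],"roll": 0},
    {"gripper": 0,"offset": [21.5,1.2,0],"roll": 0},
    {"gripper": 0,"offset": [0,0,20],"roll": 0},
    {"gripper": 0,"offset": [0,0,25],"roll": 0},
    {"gripper": 0,"offset": [0,0,15],"roll": 0},
    {"gripper": 0,"offset": [0,0,5],"roll": 0},
    {"gripper": 0,"offset": [0,0,0],"roll": 0},
    {"gripper": 0,"offset": [0,0,0],"roll": 0},
  ],
)

```text
t: 19.82
ee_pos: [0.5626, -0.2578, 0.2042]
ee_rot: [0.603, 0.798, 0.0, 0.001]
ft_force: [-0.2, 0.5, 0.7]
width: 0.001
grasp_force: 0.0
```

Emit:
send_rows(
  deltas=[
    {"gripper": 0,"offset": [0,0,3],"roll": 0},
    {"gripper": 0,"offset": [0,0,3],"roll": 0},
    {"gripper": 0,"offset": [0,0,2],"roll": 0},
    {"gripper": 0,"offset": [0,0,0],"roll": 0},
    {"gripper": 0,"offset": [0,0,0],"roll": 0},
  ],
)

```text
t: 20.23
ee_pos: [0.5629, -0.2587, 0.1961]
ee_rot: [0.603, 0.798, 0.0, 0.001]
ft_force: [1.7, 0.3, 4.2]
width: -0.002
grasp_force: 2.3
```

Contact is at 198 mm with 4 N, about 2 mm pressed. I'll press on about 4 mm.

Emit:
send_rows(
  deltas=[
    {"gripper": 0,"offset": [0,0,2],"roll": 0},
    {"gripper": 0,"offset": [0,0,2],"roll": 0},
    {"gripper": 0,"offset": [0,0,0],"roll": 0},
    {"gripper": 0,"offset": [0,0,0],"roll": 0},
  ],
)

```text
t: 20.57
ee_pos: [0.5629, -0.2588, 0.1925]
ee_rot: [0.603, 0.798, 0.0, 0.001]
ft_force: [1.1, 1.1, 7.5]
width: 0.003
grasp_force: 3.7
```

Emit:
send_rows(
  deltas=[
    {"gripper": 0,"offset": [0,0,1],"roll": 0},
    {"gripper": 0,"offset": [0,0,1],"roll": 0},
    {"gripper": 0,"offset": [0,0,0],"roll": 0},
    {"gripper": 0,"offset": [0,0,0],"roll": 0},
    {"gripper": 0,"offset": [0,0,0],"roll": 0},
  ],
)

```text
t: 20.98
ee_pos: [0.563, -0.2588, 0.192]
ee_rot: [0.603, 0.798, 0.0, 0.002]
ft_force: [-1.9, 2.1, 14.4]
width: -0.002
grasp_force: 7.1
```

The cap bottomed out: 14 N, and motion stopped at z = 192 mm. I'll lift clear and verify.

Emit:
send_rows(
  deltas=[
    {"gripper": 0,"offset": [0,0,-8],"roll": 0},
    {"gripper": 0,"offset": [0,0,-20],"roll": 0},
    {"gripper": 0,"offset": [0,0,-40],"roll": 0},
    {"gripper": 0,"offset": [-25,0,-10],"roll": 0},
    {"gripper": 0,"offset": [-25,0,0],"roll": 0},
    {"gripper": 0,"offset": [0,0,0],"roll": 0},
    {"gripper": 0,"offset": [0,0,0],"roll": 0},
  ],
)

```text
t: 21.57
ee_pos: [0.5754, -0.3075, 0.2661]
ee_rot: [0.604, 0.797, -0.0, -0.001]
ft_force: [0.3, 0.3, -0.4]
width: 0.002
grasp_force: 0.0
```

Run:
```python
from crad import *
st()
t=snap("top");prof(t,np.arange(-.05,.13,.02),(.05,.2),.025,.02)
Q=cr(cloud(t));k=(abs(Q[...,1])<.008)&(Q[...,2]>.05)&(Q[...,2]<.08)&(Q[...,0]>.06)&(t["depth"]>0)&(Q[...,0]<.16);print("F end",np.percentile(Q[k][:,0],[98,99.5]).round(4))
p=snap("wrist");C=cloud(p);k=(p["depth"]>0)&(C[...,2]>.185)&(C[...,2]<.21)&(np.hypot(C[...,0]-.562,C[...,1]+.26)<.008);print("cap z",np.median(C[k][:,2]).round(4))
q=cr(C);k=(abs(q[...,1])<.012)&(q[...,0]<-.145)&(q[...,0]>-.2)&(q[...,2]>.055)&(q[...,2]<.085)&(p["depth"]>0);print("head x min",np.percentile(q[k][:,0],[1,3]).round(4) if k.any() else k.sum())
cv2.imwrite("pics/10.png",cv2.cvtColor(cv2.resize(t["img"][140:270,200:380],(800,578),interpolation=2),cv2.COLOR_RGB2BGR))
```

```text
t 21.57 TCP cradle [-287.4    2.1  266.1] yaw err -0.001 F cradle [ 0.2 -0.4 -0.4] w 0.002 g 0.0 TQ [ 0.   -0.04  0.01]
-0.05 41 ztop 73.2 y of top -2.4 yr [-13.    6.8]
-0.03 37 ztop 72.0 y of top -3.9 yr [-12.   6.]
-0.01 41 ztop 72.3 y of top -2.5 yr [-12.6   7.2]
0.01 39 ztop 72.8 y of top -3.5 yr [-12.5   6.3]
0.03 63 ztop 83.9 y of top 4.2 yr [-20.5  23.1]
0.05 76 ztop 91.4 y of top -19.8 yr [-22.4  22.1]
0.07 41 ztop 74.5 y of top -0.8 yr [-12.7   7.1]
0.09 40 ztop 71.8 y of top -2.2 yr [-12.2   7.6]
0.11 15 ztop 71.1 y of top -1.1 yr [-10.7   6.6]
F end [0.1065 0.1075]
cap z 0.1975
head x min [-0.187  -0.1867]
```

View pics/10.png

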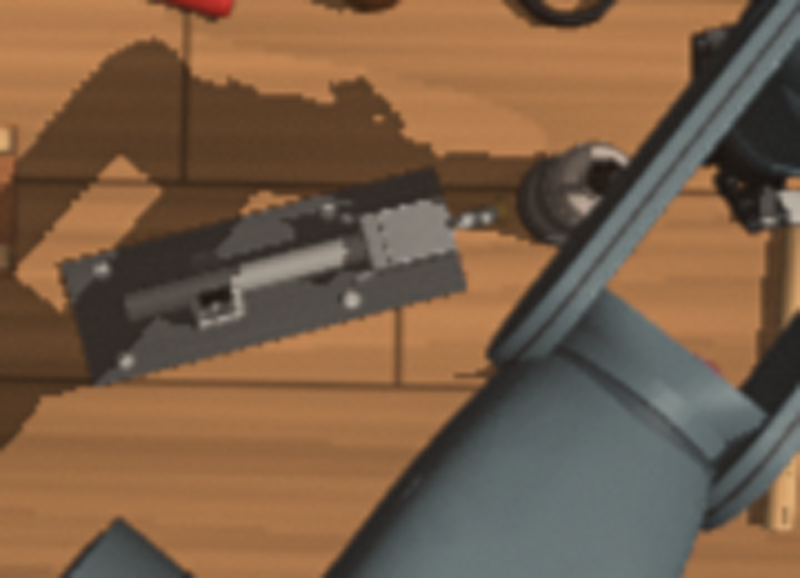

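The picture shows the tube seated through the fork at (215,300) and under the hood at (405,230). It is level and straight, the stop head is unmoved, and the cap is back up at 197.5 mm. I'm handing the job in.

```bash
python3 -c "
from plant import *
print(close_job())"
```

```text
the job is handed in; nothing more can be done
None
```

I loaded the tube, pressed the nozzle cap fully down and let it spring back, and handed the job in at about 21.6 s; the hand-in gave no verdict. My last measurements show the tube seated level in the fork and against the stop, with the stop unmoved. I judged contact with the stop by touch, at 5.9 N.

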